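# Hold down the overload reset of the dust extractor

### The job

Swing the steel shutter on the dust extractor's control box round to its stop by turning its captive hex nut, so that the small hole is open. Then take the long slim punch from the rack, reach it upright through the hole and press the recessed reset button well down, and finish while still gripping the punch and holding the button down. Leave the other two punches hanging in the rack and everything else on the bench where it is.

Things in the scene. Friction and masses are not known exactly. Their poses are not given: they have to be found in the camera images.
- control_box: Fixed grey painted steel control box lying face up on the bench, 160 (x) x 220 (y) x 90 mm high; origin at the centre of its underside, z up. It stands on one side of the bench and the rack on the other; which is which varies. On its flat cover (90 mm up) lie the shutter, pivoting at box (0, +15) mm, and under the shutter the hole, at box (0, -55) mm.
- aperture (a point): Centre of the round hole in the cover, 16 mm in diameter, at the level of the cover (90 mm above the bench). Straight down below it is a 16 mm bore; the flat top of the reset button (13 mm diameter) is 30 mm below the cover when not pressed. Its axes are those of the box.
- nut_center (a point): Centre of the captive hex nut that carries the shutter: dark steel, 24 mm across flats, 34 mm tall (its foot is 4 mm and its top 38 mm above the cover), upright axis. It turns with the shutter: one pair of flats faces along this point's +x and -x, the others at 60 and 120 degrees. The shutter is a steel flap 34 mm wide and 3 mm thick, reaching 86 mm from the nut's axis along this point's -y, 1 to 4 mm above the cover.
- shutter (a joint): Angle of nut and shutter in rad: 0 = the flap covers the hole, growing counter-clockwise seen from above, stop at 1.4. Starts at 0 to 0.15. Turning it takes about 0.12 N m of friction and it stays where it is left.
- reset_button (a joint): How far the reset button is pressed, in m: 0 = up, 0.008 = bottomed. A spring pushes back with 2.5 N at the start and 6.5 N at the bottom; it pops up when let go.
- rack: Fixed wooden rack: a board 60 (x) x 270 (y) x 18 mm on two end legs, its top 100 mm above the bench; origin on the bench under its centre, z up. Three holes 24 mm wide in a row along its y axis at -85, 0 and +85 mm; a punch hangs upright in each by the shoulder of its handle (which one hangs where varies).
- slim_punch: Loose tool, the one to use, 100 to 200 g: a steel shaft 8 mm in diameter and 70 mm long, then a brass ferrule 20 mm in diameter and 12 mm long, then a round wooden handle 30 mm in diameter and 80 mm long (162 mm in all). Origin at the shaft's tip, z along the tool towards the handle. It hangs with the ferrule in the hole of the rack and the handle above the board.
- slim_punch_center (a point): Centre of the slim punch's handle, 122 mm above its tip and 40 mm above the rack's board while it hangs.
- slim_punch_tip (a point): The flat end of the slim punch's shaft.
- thick_drift_center (a point): Centre of the handle of the thick drift, which is to stay in the rack: handle 40 mm in diameter and 50 mm tall, shaft 20 mm thick and 70 mm long (too thick for the hole). 25 mm above the rack's board.
- stub_punch_center (a point): Centre of the handle of the stub punch, which is to stay in the rack: handle 30 mm in diameter and only 45 mm tall, shaft 8 mm thick but only 18 mm long (too short for the button). 22 mm above the rack's board.
- pine_offcut: Loose bystander: pine block 110 x 45 x 35 mm, lying between box and rack; origin at the centre of its underside.
- glue_bottle: Loose bystander: upright glue bottle, 56 mm in diameter, 150 mm tall, beyond box and rack; origin at the centre of its underside.
- screwdriver: Loose bystander: screwdriver lying on the bench beyond box and rack.
- hammer: Loose bystander: hammer lying on the bench beyond box and rack.
Mind the look-alikes: they are no part of the job. Leave any purple look-alike of the slim_punch alone.

How it is judged:
On the way, in this order (a step that is already met when the one before it is completed fails the run):
1. the shutter is swung round to its stop, off the hole (value of joint shutter above 1.15 rad), for 0.2 s.
2. the slim punch is gripped and lifted clear of the rack (contact force between the fingers and slim_punch above 2 N and height (world z) of slim_punch_tip above 0.095 m), for 0.1 s.
3. the slim punch, through the hole, holds the button at least half down (contact force between the fingers and slim_punch above 2 N and value of joint reset_button above 0.004 m and horizontal distance between slim_punch_tip and aperture below 0.008 m and z of slim_punch_tip in the frame of control_box below 0.062 m and contact force between slim_punch and control_box above 1.5 N and angle between slim_punch's own z axis and vertical below 0.25 rad), for 0.5 s.
At the end, for the whole second after the job is handed in: Ends holding: slim punch gripped by the fingers, within 0.25 rad of upright, tip in the bore within 8 mm of its axis, pressing the button at least 4 of its 8 mm with over 1.5 N; shutter still past 1.15 rad; the other two punches still hanging in the rack (all of step 3 and value of joint shutter above 1.15 rad and height (world z) of thick_drift_center above 0.117 m and height (world z) of stub_punch_center above 0.115 m); the arm keeps its last pose, push and grip.
It fails at once if another punch is moved by more than 25 mm (distance of any of thick_drift_center, stub_punch_center from where it was at the start of the episode above 0.025 m).
It fails at once if the offcut, glue bottle, screwdriver or hammer is moved by more than 30 mm (distance of any of pine_offcut, glue_bottle, screwdriver, hammer from where it was at the start of the episode above 0.03 m).
It also fails if it takes over 61 s, if anything falls off the work surface, if the arm or the gripper's body presses on something with over 40 N, if the wrist force passes 120 N, or if a joint passes its speed limit or range.

### The arm

A 6-joint arm with a two-finger parallel gripper is mounted at the origin on the work surface. World frame = base frame: x ahead of the robot, y to its left, z up, the work surface at z = 0. Lengths are in m, angles in rad, forces in N, time in s.
With the tool pointing down it reaches from about 0.25 to 0.775 m from the base axis. Payload 4 kg.
Tool frame: the origin (TCP) lies on the centre line of the jaws, within the pads' length; the fingertips stand 8 mm ahead of it and the grasp point (between the pads) lies 11 mm behind it; z points along the fingers, y is the direction in which the jaws open and shut (so a half turn about z gives the same grasp; the last joint's range is limited). The gripper opens to 94 mm and grips with 3 to 60 N. Pads are 16 mm wide; open, the fingers measure 119 mm over their backs; the gripper's body (75 mm by 177 mm) begins 78 mm behind the grasp point.
Start: joints at [-0.103, 0.087, 1.371, -0, 1.684, -0.103], TCP at [0.55, -0, 0.184] pointing down, gripper open.
Joint ranges: [-3.1, 3.1], [-0.76, 2.03], [0.27, 2.55], [-1.08, 4.22], [0.17, 2.65], [-2.57, 2.57]. Speed limits (rad/s): [2.79, 2.79, 3.14, 3.14, 3.14, 3.14].

### API

Orientations are given as [roll, pitch, yaw] about the fixed x, y, z axes, in that order (R = Rz(yaw) Ry(pitch) Rx(roll)).
In Python, from bench import * gives the robot as it stands.
- The arm moves only by the tool step_arm, never from a script. Its argument "steps" is a list of rows, each an object of numbers: "jaw": the opening, from 0 (shut) to 1 (fully open); "tx", "ty", "tz": the shift along the tool's x, y, z in m; "ax", "ay", "az": the turn, a rotation vector about the tool's x, y, z in rad. In form: [{"jaw": .., "tx": .., "ty": .., "tz": .., "ax": .., "ay": .., "az": ..}, ...]. A call has 1 to 8 rows; each row is the pose to reach, as a shift and turn from the pose measured when the call began, along the tool's axes at that moment; what a row does not reach only later rows make up. A row lasts 1/10 s, in which the tool goes at most 50 mm and 8.59 degrees, less where a joint would pass 70% of its speed; a pose out of reach is approached as far as the arm can. A call with a gripper value outside its range is refused whole. The fingers move at their own pace and stop on an object; the grip force is fixed at half the most. Time passes only in rows, so rows that repeat a pose let the fingers close. It gives the time, the measured TCP pose, the force and the opening at its end, in the units of the state.
- get_obs(): the state, without advancing time (a new reading comes with each control period).
- snapshot(name): name is "scene" or "side" or "wrist"; returns (picture, depth): 384x512x3 uint8, red, green, blue; 384x512 float32, m along the optical axis (not along the pixel's ray), 0 where there is no reading.
- camera_model(name): a dict with "intrinsics" (3x3 intrinsics, pixels), "origin" and "orientation" of the camera in the world. Camera axes: x right, y down, z forward; pixel columns grow to the right and rows downward; lengths in m; the calibration is good to about 2 mm. A picture is of the moment at which its call begins: read the wrist's pose just before it. camera_model takes no time and is no camera call; for the wrist camera it gives the pose at the moment of the call.
- close_job(): hands the job in, once; it reports no verdict.
Trained networks look in the newest picture that a camera, given by its name, has taken for a name from the list of things; names that differ only in an ending like _2 or _b are one class to them, and where a whole thing is asked for, a point or a joint stands for the part that bears it (a point fixed in the world has none). Each returns a list of dicts, best first, with "confidence" (0 to 1); they miss things now and then, are a little off and sometimes report something else, mostly with a low value. They report only what shows in the picture. A call takes as long as a camera call. They do not tell look-alikes from the thing itself.
- silhouettes(camera, query): "pixels" (384x512 bool, what is visible of it) and "rect" ([left, top, right, bottom] in pixels, round what is visible of it).
The state is a dict: "time": time; "joint_positions": joint angles; "qvel": joint speeds; "joint_torque": joint torques, N m; "tool_pos": TCP position; "ee_rot": TCP orientation; "wrist_force": force on the tool from outside, world axes, zero at the start; "wrist_torque": the same for the moment, N m; "width": finger opening in m.
Only numpy, scipy, OpenCV 4.12 (cv2) and the standard library are available. Lean on these libraries where they do the work, as an engineer would, in place of code of your own. Each camera call takes 0.05 s, during which the arm holds its last target. There are 200 camera calls.

## Working session

There is one attempt and no reset: what is moved stays moved. The work goes in short steps, Python scripts to look and compute and a tool call to move; the robot and the scene stay as the last step left them, time stands still between calls to the robot, and variables do not carry over. Pictures are saved under pics/ and viewed, about 8 in all and at most 12, crops included, and the job is handed in when it is done.

Besides the shell and the picture viewer there is one more tool, called after ">>>" as name(argument=value, ...) on one line, values as JSON. step_arm: Moves the arm, as the interface text tells. Its arguments: {"type":"object","properties":{"steps":{"type":"array"}},"required":["steps"]}

```bash
mkdir -p pics; ls; cat > h.py <<'E'
from bench import *
import numpy as np, cv2
from scipy.spatial.transform import Rotation as R
def cam(n):
    c=camera_model(n); K=np.array(c['intrinsics']); O=np.array(c['orientation']); 
    if O.shape!=(3,3): O=R.from_euler('xyz',O).as_matrix() if O.size==3 else R.from_quat(O).as_matrix()
    return K,O,np.array(c['origin'])
def cloud(n,d):
    K,O,o=cam(n); v,u=np.mgrid[:d.shape[0],:d.shape[1]]
    p=np.stack([(u-K[0,2])/K[0,0]*d,(v-K[1,2])/K[1,1]*d,d],-1)
    return p@O.T+o
def ray_z(n,u,v,z):
    K,O,o=cam(n); r=O@np.array([(u-K[0,2])/K[0,0],(v-K[1,2])/K[1,1],1]); return o+r*(z-o[2])/r[2]
def proj(n,P):
    K,O,o=cam(n); q=K@(O.T@(np.array(P)-o)); return q[:2]/q[2]
def save(n,img,box=None,s=1):
    if box: l,t,r,b=box; img=img[t:b,l:r]
    cv2.imwrite('pics/'+n+'.png',cv2.resize(img[...,::-1],None,fx=s,fy=s,interpolation=cv2.INTER_CUBIC))
E
python3 - <<'E'
from h import *
print({k:np.round(v,3) for k,v in get_obs().items()})
print(camera_model('scene'))
ims=[]
for n in('scene','side'):
    im,d=snapshot(n); ims.append(im); np.save(n+'_d.npy',d); np.save(n+'_im.npy',im); C=cloud(n,d)
    for q in('control_box','nut_center','slim_punch','thick_drift_center','stub_punch_center','rack','aperture','pine_offcut','glue_bottle','hammer','screwdriver'):
        for r in silhouettes(n,q)[:3]:
            m=r['pixels']&(d>0); P=C[m]
            if len(P): print(n,q,round(r['confidence'],2),np.round(r['rect']),m.sum(),'med',np.round(np.median(P,0),3),'min',np.round(np.percentile(P,2,axis=0),3),'max',np.round(np.percentile(P,98,axis=0),3))
cv2.imwrite('pics/a.png',cv2.resize(np.vstack(ims)[...,::-1],(400*1,600)) )
save('scene',ims[0],None,1.5);save('side',ims[1],None,1.5)
E
```

```text
pics
{'time': np.float64(0.0), 'joint_positions': array([-0.103,  0.088,  1.372, -0.   ,  1.684, -0.103]), 'qvel': array([-0.   , -0.001,  0.001,  0.   , -0.002,  0.   ]), 'joint_torque': array([ 1.0000e-03, -3.4018e+01, -3.0242e+01,  7.2000e-02,  3.3000e-02,
       -0.0000e+00]), 'tool_pos': array([0.549, 0.   , 0.183]), 'ee_rot': array([-3.139, -0.   ,  1.571]), 'wrist_force': array([ 0.181, -0.416,  0.177]), 'wrist_torque': array([0.026, 0.02 , 0.005]), 'width': np.float64(0.094)}
{'intrinsics': array([[352.93393274,   0.        , 251.99572663],
       [  0.        , 352.93393274, 194.19266717],
       [  0.        ,   0.        ,   1.        ]]), 'origin': array([ 0.87508832, -0.29798415,  0.77723515]), 'orientation': array([-2.60040682,  0.00646711,  0.73157045])}
scene control_box 0.76 [241.  92. 341. 190.] 4820 med [0.571 0.206 0.088] min [0.464 0.109 0.007] max [0.633 0.33  0.121]
scene nut_center 0.81 [277. 112. 305. 149.] 502 med [0.549 0.211 0.093] min [0.528 0.155 0.09 ] max [0.572 0.245 0.129]
scene slim_punch 0.92 [167. 188. 186. 220.] 393 med [ 0.519 -0.141  0.159] min
[... 2241 characters left out ...]
12.] 1064 med [ 0.512 -0.1    0.082] min [ 0.463 -0.321 -0.   ] max [ 0.618 -0.074  0.102]
side aperture 0.7 [233. 226. 302. 322.] 5387 med [0.537 0.271 0.088] min [0.456 0.122 0.009] max [0.619 0.345 0.106]
side pine_offcut 0.58 [319. 214. 360. 241.] 655 med [0.376 0.009 0.031] min [ 0.325 -0.027  0.002] max [0.43  0.021 0.037]
side glue_bottle 0.72 [193. 170. 216. 218.] 676 med [ 0.785 -0.01   0.074] min [ 0.763 -0.075  0.001] max [0.84  0.003 0.149]
side hammer 0.96 [160. 236. 200. 319.] 907 med [0.765 0.319 0.022] min [0.717 0.136 0.007] max [0.793 0.382 0.028]
side screwdriver 0.44 [222. 150. 240. 182.] 183 med [ 0.757 -0.248  0.018] min [ 0.745 -0.309 -0.005] max [ 0.774 -0.165  0.027]
```

View pics/scene.png

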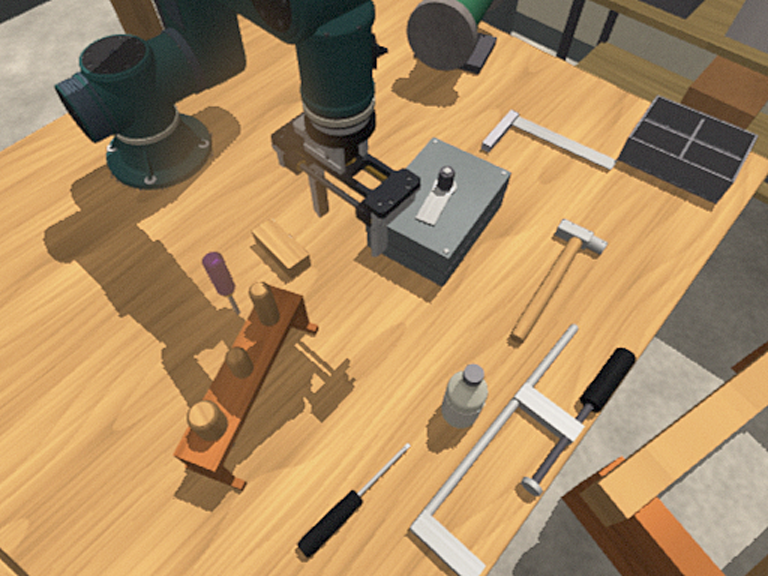

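```bash
python3 - <<'E'
from h import *
im=np.load('scene_im.npy'); save('crop',im,(110,155,230,315),5)
for n in('scene','side'):
    d=np.load(n+'_d.npy'); C=cloud(n,d)
    x,y,z=C[...,0],C[...,1],C[...,2]
    def sel(nm,c,r,zl,zh):
        m=(d>0)&(np.hypot(x-c[0],y-c[1])<r)&(z>zl)&(z<zh); P=C[m]
        if len(P)>5: 
            (cx,cy),(w,h),a=cv2.minAreaRect(P[:,:2].astype(np.float32)); print(n,nm,len(P),'mean',np.round(P.mean(0),4),'rect',np.round([cx,cy,w,h,a],4))
    sel('box top',(.545,.22),.2,.082,.0915)
    sel('nut top',(.55,.235),.05,.122,.136)
    sel('flap',(.55,.2),.09,.0925,.0965)
    sel('slim top',(.515,-.138),.04,.174,.19)
    sel('thick top',(.58,-.292),.04,.145,.16)
    sel('stub top',(.545,-.215),.03,.14,.155)
    sel('purple top',(.415,-.14),.04,.15,.175)
    sel('rack top',(.55,-.21),.2,.095,.105)
E
```

```text
scene box top 3023 mean [0.5581 0.2265 0.0888] rect [0.5422 0.2222 0.1609 0.2233 8.0307]
scene nut top 74 mean [0.5404 0.2352 0.127 ] rect [5.3920e-01 2.3580e-01 2.4100e-02 2.6800e-02 6.9533e+01]
scene flap 216 mean [0.552  0.1965 0.0936] rect [ 0.5526  0.1907  0.1105  0.0951 66.3274]
scene slim top 136 mean [ 0.5122 -0.1369  0.1776] rect [ 5.11400e-01 -1.37200e-01  2.74000e-02  2.71000e-02  6.09365e+01]
scene thick top 299 mean [ 0.5762 -0.2931  0.1485] rect [ 0.5752 -0.2932  0.0362  0.0349  1.4534]
scene stub top 127 mean [ 0.5434 -0.2151  0.1431] rect [ 5.42700e-01 -2.14500e-01  2.56000e-02  2.51000e-02  5.21138e+01]
scene purple top 145 mean [ 0.4142 -0.1435  0.1581] rect [ 4.12500e-01 -1.43000e-01  2.83000e-02  2.85000e-02  6.76943e+01]
scene rack top 2686 mean [ 0.55   -0.2253  0.099 ] rect [ 0.5104 -0.2281  0.1319  0.2703 22.9751]
side box top 3553 mean [0.5403 0.237  0.0884] rect [0.5425 0.225  0.1602 0.2259 7.8849]
side nut top 70 mean [0.5401 0.2415 0.1268] rect [ 0.539   0.2406  0.0227  0.0275 10.3117]
side flap 170 mean [0.5507 0.2039 0.0938] rect [ 0.5583  0.203   0.1484  0.1561 80.1458]
side slim top 11 mean [ 0.509  -0.1301  0.1777] rect [ 0.5096 -0.1318  0.0212  0.0195  7.2759]
side stub top 9 mean [ 0.5428 -0.2004  0.143 ] rect [ 5.42500e-01 -1.99500e-01  5.60000e-03  1.64000e-02  8.86628e+01]
side purple top 61 mean [ 0.4111 -0.1346  0.157 ] rect [ 4.11700e-01 -1.35900e-01  2.21000e-02  2.99000e-02  6.83795e+01]
side rack top 484 mean [ 0.5261 -0.1616  0.0988] rect [ 0.5036 -0.2127  0.1375  0.246  23.1017]
```

View pics/crop.png

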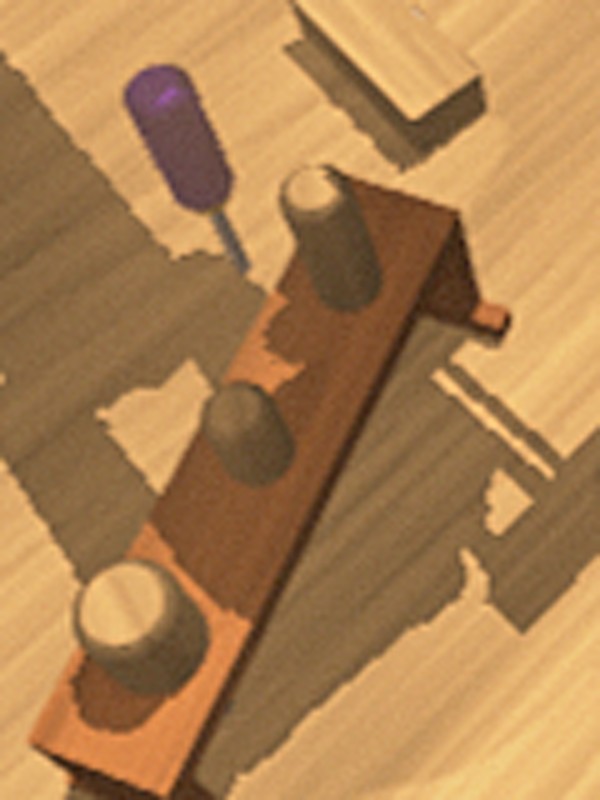

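Candidates for the slim punch in the scene picture are: the brown tall handle in the rack (176,204), the purple look-alike (143,187), the stub (158,242) and the thick drift (139,279). I choose the brown one at (176,204): its top is at z≈0.178 and it hangs in the rack. The close crop confirms this. The shutter covers the hole, and the nut is near (0.540, 0.238).

Next I'll hover for a close wrist view of the nut.

>>> step_arm(steps=[{"jaw":1,"tx":0.04,"ty":0,"tz":-0.015},{"jaw":1,"tx":0.085,"ty":-0.004,"tz":-0.03},{"jaw":1,"tx":0.13,"ty":-0.006,"tz":-0.045},{"jaw":1,"tx":0.175,"ty":-0.009,"tz":-0.05},{"jaw":1,"tx":0.2,"ty":-0.009,"tz":-0.05},{"jaw":1,"tx":0.2,"ty":-0.009,"tz":-0.05},{"jaw":1,"tx":0.2,"ty":-0.009,"tz":-0.05}])

```text
invalid input
```

```bash
cat > w.py <<'E'
from h import *
o=get_obs(); print(np.round(o['tool_pos'],4),np.round(o['ee_rot'],4),np.round(o['joint_positions'],3),o['time'])
im,d=snapshot('wrist'); C=cloud('wrist',d); save('wrist1',im,None,1.4); np.save('w_im.npy',im); np.save('w_d.npy',d)
z=C[...,2];x=C[...,0];y=C[...,1]
near=(d>0)&(abs(x-.54)<.12)&(abs(y-.22)<.14)
print('box z',np.median(z[near&(z>.08)&(z<.092)]))
for nm,a,b,r in(('nut',.122,.135,.04),('flap',.0922,.097,.1),('top',.084,.0915,.3)):
    m=near&(z>a)&(z<b)&(np.hypot(x-.54,y-.235)<r); P=C[m]
    if len(P)>5: print(nm,len(P),P.mean(0).round(4),cv2.minAreaRect(P[:,:2].astype(np.float32)))
for q in('nut_center',):
    for r in silhouettes('wrist',q)[:2]:
        P=C[r['pixels']&(d>0)]; print(q,r['confidence'],r['rect'],np.median(P,0))
E
python3 w.py
```

```text
[ 0.55   -0.      0.1844] [3.1415 0.     1.5707] [-0.103  0.087  1.371 -0.     1.684 -0.103] 1.2
box z 0.09034272129878879
flap 1376 [0.5569 0.1699 0.0943] ((0.5455669164657593, 0.16102570295333862), (0.048410363495349884, 0.15046623349189758), 89.71156311035156)
top 10956 [0.5464 0.1489 0.0902] ((0.5510477423667908, 0.15527234971523285), (0.1606328934431076, 0.08381073921918869), 7.648284435272217)
nut_center 0.92 [244.6, 0.0, 289.8, 41.0] [0.55702546 0.17042266 0.09436914]
nut_center 0.7 [198.8, 282.3, 232.3, 353.3] [ 0.5113047  -0.12588615  0.17507107]
```

View pics/wrist1.png

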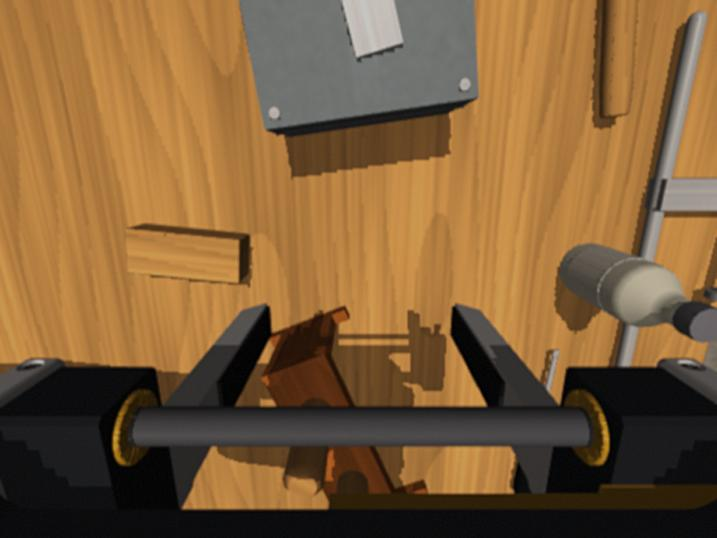

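The move was refused, probably because each row needs all its keys. The wrist view shows the cover and the flap end at about (266,20) native, but the nut is out of frame. I'll repeat the move with full rows.

>>> step_arm(steps=[{"jaw":1,"tx":0.04,"ty":0,"tz":-0.015,"ax":0,"ay":0,"az":0},{"jaw":1,"tx":0.08,"ty":-0.005,"tz":-0.03,"ax":0,"ay":0,"az":0},{"jaw":1,"tx":0.12,"ty":-0.008,"tz":-0.04,"ax":0,"ay":0,"az":0},{"jaw":1,"tx":0.13,"ty":-0.008,"tz":-0.04,"ax":0,"ay":0,"az":0},{"jaw":1,"tx":0.13,"ty":-0.008,"tz":-0.04,"ax":0,"ay":0,"az":0}])

```text
time: 1.8
tool_pos: [0.542, 0.1312, 0.2244]
ee_rot: [3.141, 0.0, 1.574]
wrist_force: [0.5, -0.6, 0.4]
width: 0.0941
```

```bash
python3 w.py
```

```text
[0.542  0.1312 0.2244] [3.1411e+00 3.0000e-04 1.5736e+00] [ 0.136  0.1    1.278 -0.     1.763  0.133] 1.8
box z 0.08968432503445634
nut 486 [0.5395 0.2366 0.1284] ((0.5394093990325928, 0.23666277527809143), (0.023783408105373383, 0.0264421533793211), 15.917470932006836)
flap 2014 [0.5501 0.1985 0.0937] ((0.5394811630249023, 0.23741567134857178), (0.07683027535676956, 0.17441445589065552), 0.3648908734321594)
top 22685 [0.5395 0.2329 0.0897] ((0.5414826273918152, 0.2217402458190918), (0.16073712706565857, 0.22089697420597076), 7.830727577209473)
nut_center 0.63 [240.1, 72.2, 285.4, 163.8] [0.54806465 0.20744067 0.09392208]
```

View pics/wrist1.png

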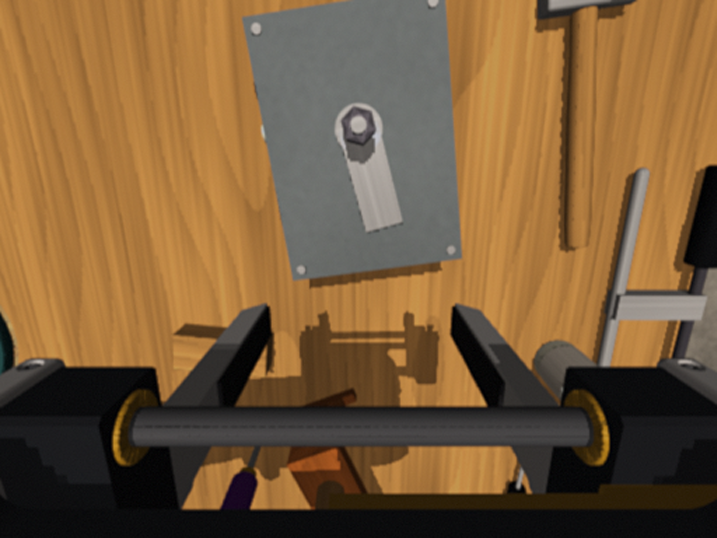

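The wrist view shows the nut at (257,90) native, with the flap pointing down and slightly right. The nut is at (0.5395, 0.2366), its top at 0.128 and its flats turned 15.9°; all of that fits the box pose.

Now I'll go above the nut, turn, descend and grip.

>>> step_arm(steps=[{"jaw":1,"tx":0.04,"ty":-0.001,"tz":0.01,"ax":0,"ay":0,"az":-0.12},{"jaw":1,"tx":0.08,"ty":-0.0025,"tz":0.025,"ax":0,"ay":0,"az":-0.24},{"jaw":1,"tx":0.1055,"ty":-0.0025,"tz":0.04,"ax":0,"ay":0,"az":-0.27},{"jaw":1,"tx":0.1055,"ty":-0.0025,"tz":0.06,"ax":0,"ay":0,"az":-0.27},{"jaw":1,"tx":0.1055,"ty":-0.0025,"tz":0.09,"ax":0,"ay":0,"az":-0.27},{"jaw":1,"tx":0.1055,"ty":-0.0025,"tz":0.11,"ax":0,"ay":0,"az":-0.27},{"jaw":1,"tx":0.1055,"ty":-0.0025,"tz":0.116,"ax":0,"ay":0,"az":-0.27},{"jaw":1,"tx":0.1055,"ty":-0.0025,"tz":0.116,"ax":0,"ay":0,"az":-0.27}])

```text
time: 2.7
tool_pos: [0.5388, 0.2328, 0.1059]
ee_rot: [-3.137, 0.001, 1.838]
wrist_force: [0.0, -0.1, -1.3]
width: 0.0941
```

>>> step_arm(steps=[{"jaw":0,"tx":0,"ty":0,"tz":0,"ax":0,"ay":0,"az":0},{"jaw":0,"tx":0,"ty":0,"tz":0,"ax":0,"ay":0,"az":0},{"jaw":0,"tx":0,"ty":0,"tz":0,"ax":0,"ay":0,"az":0},{"jaw":0,"tx":0,"ty":0,"tz":0,"ax":0,"ay":0,"az":0},{"jaw":0,"tx":0,"ty":0,"tz":0,"ax":0,"ay":0,"az":0},{"jaw":0,"tx":0,"ty":0,"tz":0,"ax":0,"ay":0,"az":0},{"jaw":0,"tx":0,"ty":0,"tz":0,"ax":0,"ay":0,"az":0},{"jaw":0,"tx":0,"ty":0,"tz":0,"ax":0,"ay":0,"az":0}])

```text
time: 3.5
tool_pos: [0.5387, 0.2328, 0.1058]
ee_rot: [-3.137, 0.001, 1.839]
wrist_force: [0.6, -1.4, 0.1]
width: 0.0332
```

>>> step_arm(steps=[{"jaw":0.33,"tx":0.0035,"ty":0.001,"tz":-0.001,"ax":0,"ay":0,"az":0},{"jaw":0.33,"tx":0.0035,"ty":0.001,"tz":-0.001,"ax":0,"ay":0,"az":0},{"jaw":0,"tx":0.0035,"ty":0.001,"tz":-0.001,"ax":0,"ay":0,"az":0},{"jaw":0,"tx":0.0035,"ty":0.001,"tz":-0.001,"ax":0,"ay":0,"az":0},{"jaw":0,"tx":0.0035,"ty":0.001,"tz":-0.001,"ax":0,"ay":0,"az":0},{"jaw":0,"tx":0.0035,"ty":0.001,"tz":-0.001,"ax":0,"ay":0,"az":0}])

```text
time: 4.1
tool_pos: [0.5392, 0.2365, 0.1072]
ee_rot: [-3.138, 0.001, 1.838]
wrist_force: [0.6, 0.1, 1.2]
width: 0.0025
```

The width of 2.5 mm means the nut isn't between the pads. I'll take a look.

```bash
python3 - <<'E'
from h import *
print(get_obs()['width'],get_obs()['wrist_force'])
a,_=snapshot('wrist'); b,d=snapshot('scene'); c,_=snapshot('side')
A=cv2.resize(a,(400,300)); B=cv2.resize(b[90:195,215:355],(400,300)); Cc=cv2.resize(c[205:325,210:330],(400,400))
out=np.zeros((600,800,3),np.uint8); out[:300,:400]=A; out[300:,:400]=B; out[:400,400:]=Cc; save('chk1',out)
E
```

```text
0.002507489277865027 [0.56632284 0.13973526 1.16803523]
```

View pics/chk1.png

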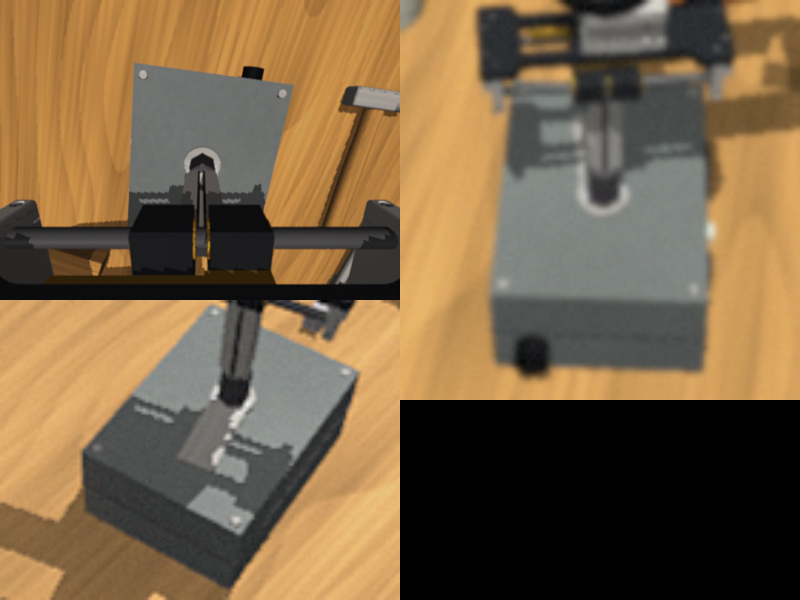

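```bash
python3 - <<'E'
from h import *
o=get_obs(); print(o['tool_pos'],o['ee_rot'],o['joint_positions'])
for n in('scene','side','wrist'):
    im,d=snapshot(n); C=cloud(n,d); x,y,z=C[...,0],C[...,1],C[...,2]
    print(n,'tcp px',proj(n,o['tool_pos']).round(1))
    m=(d>0)&(np.hypot(x-.54,y-.235)<.035)&(z>.097)
    for a in np.arange(.1,.2,.01):
        k=m&(z>a)&(z<a+.01); P=C[k]
        if len(P): print(round(a,2),len(P),P[:,:2].mean(0).round(4),np.ptp(P[:,:2],axis=0).round(3), im[k].mean(0).round())
E
```

```text
[0.53905615 0.2365249  0.10724208] [-3.13762665e+00  1.25117557e-03  1.83847133e+00] [ 3.17848851e-01  2.02732900e-01  1.39360330e+00 -1.05092872e-03
  1.54928023e+00  5.02010560e-02]
scene tcp px [295.9 119.8]
0.1 26 [0.5444 0.2288] [0.024 0.019] [42. 42. 43.]
0.11 30 [0.5447 0.2294] [0.024 0.023] [39. 37. 39.]
0.12 38 [0.5449 0.2306] [0.021 0.022] [51. 50. 51.]
0.13 23 [0.5417 0.2275] [0.024 0.019] [80. 78. 76.]
0.14 38 [0.5433 0.229 ] [0.022 0.023] [82. 81. 79.]
0.15 34 [0.543 0.229] [0.023 0.021] [80. 79. 77.]
0.16 39 [0.5431 0.2287] [0.024 0.024] [84. 83. 81.]
0.17 39 [0.5433 0.2291] [0.025 0.024] [83. 81. 79.]
0.18 38 [0.543  0.2291] [0.023 0.021] [82. 79. 78.]
0.19 44 [0.5427 0.2286] [0.025 0.019] [83. 81. 80.]
side tcp px [270.8 259.1]
0.1 25 [0.5384 0.2493] [0.02  0.009] [68. 67. 69.]
0.11 23 [0.5381 0.2491] [0.021 0.013] [60. 59. 61.]
0.12 33 [0.5384 0.2482] [0.023 0.011] [76. 75. 76.]
0.13 24 [0.5389 0.2471] [0.022 0.008] [110. 108. 106.]
0.14 26 [0.5376 0.2463] [0.022 0.01 ] [118. 116. 112.]
0.15 27 [0.5393 0.2468] [0.028 0.021] [119. 118. 114.]
0.16 31 [0.5383 0.2455] [0.027 0.018] [120. 118. 115.]
0.17 27 [0.539  0.2456] [0.027 0.017] [104. 103. 100.]
0.18 35 [0.5393 0.2465] [0.027 0.016] [89. 87. 85.]
0.19 30 [0.5381 0.2455] [0.022 0.015] [82. 81. 78.]
wrist tcp px [258.1 217.1]
0.1 114 [0.5366 0.2478] [0.023 0.01 ] [30. 27. 29.]
0.11 126 [0.5365 0.248 ] [0.023 0.01 ] [30. 27. 29.]
0.12 285 [0.5372 0.247 ] [0.023 0.012] [54. 50. 52.]
0.13 146 [0.5364 0.2453] [0.023 0.007] [74. 71. 69.]
0.14 218 [0.5363 0.2453] [0.023 0.007] [77. 73. 71.]
0.15 262 [0.5363 0.2453] [0.024 0.007] [77. 74. 71.]
0.16 322 [0.5362 0.2453] [0.024 0.007] [76. 72. 70.]
0.17 381 [0.5364 0.2453] [0.024 0.008] [60. 57. 55.]
0.18 465 [0.5364 0.2453] [0.024 0.008] [49. 47. 45.]
0.19 229 [0.5373 0.2424] [0.018 0.014] [31. 29. 27.]
```

```bash
python3 - <<'E'
from h import *
for n in('scene','side'):
    d=np.load(n+'_d.npy'); C=cloud(n,d); x,y,z=C[...,0],C[...,1],C[...,2]
    m=(d>0)&(abs(x-.55)<.075)&(abs(y)<.02)&(z>.14)&(z<.3)
    print(n,np.histogram(z[m],np.arange(.14,.3,.01))[0], np.sort(z[m])[:8].round(4))
    for s in(-1,1):
        k=m&(s*(x-.55)>.03)&(z<.25);P=C[k]
        if len(P):print(s,P.min(0).round(3),P.max(0).round(3))
E
```

```text
scene [ 0  0  0  0  0  0 20 56 70 68 69 71 32 25 16] [0.203  0.2039 0.2046 0.2055 0.2056 0.2061 0.2061 0.2062]
-1 [ 0.49  -0.011  0.203] [0.503 0.009 0.25 ]
1 [ 0.598 -0.011  0.205] [0.61  0.009 0.25 ]
side [ 0  0  0  0  0  0 12 25 31 29 29 29 27 38 21] [0.203  0.2062 0.2066 0.2068 0.2073 0.2075 0.2079 0.2086]
-1 [ 0.492 -0.006  0.206] [0.504 0.014 0.249]
1 [ 0.598 -0.01   0.203] [0.609 0.016 0.25 ]
```

Measured in two views, the fingertips stand about 21 mm above the reported TCP, not 8 mm below it. They closed just above the nut (z≈0.129). I'll use fingertip z = reported z + 0.021 from here on: open, go 29 mm lower and grip.

>>> step_arm(steps=[{"jaw":0.6,"tx":0,"ty":0,"tz":-0.005,"ax":0,"ay":0,"az":0},{"jaw":0.6,"tx":0,"ty":0,"tz":-0.005,"ax":0,"ay":0,"az":0},{"jaw":0.6,"tx":0,"ty":0,"tz":-0.005,"ax":0,"ay":0,"az":0},{"jaw":0.6,"tx":0,"ty":0,"tz":-0.005,"ax":0,"ay":0,"az":0},{"jaw":0.6,"tx":0,"ty":0,"tz":-0.005,"ax":0,"ay":0,"az":0},{"jaw":0.6,"tx":0,"ty":0,"tz":-0.005,"ax":0,"ay":0,"az":0},{"jaw":0.6,"tx":0,"ty":0,"tz":-0.005,"ax":0,"ay":0,"az":0}])

```text
time: 5.1
tool_pos: [0.539, 0.2365, 0.1121]
ee_rot: [-3.137, 0.001, 1.838]
wrist_force: [-0.1, 0.3, 0.4]
width: 0.053
```

>>> step_arm(steps=[{"jaw":0.6,"tx":0,"ty":0,"tz":0.012,"ax":0,"ay":0,"az":0},{"jaw":0.6,"tx":0,"ty":0,"tz":0.024,"ax":0,"ay":0,"az":0},{"jaw":0.6,"tx":0,"ty":0,"tz":0.032,"ax":0,"ay":0,"az":0},{"jaw":0.6,"tx":0,"ty":0,"tz":0.032,"ax":0,"ay":0,"az":0}])

```text
time: 5.5
tool_pos: [0.5372, 0.2359, 0.0772]
ee_rot: [-3.132, 0.002, 1.838]
wrist_force: [0.3, -0.1, -0.4]
width: 0.0563
```

>>> step_arm(steps=[{"jaw":0.45,"tx":0,"ty":0.002,"tz":-0.001,"ax":-0.008,"ay":0,"az":0},{"jaw":0.3,"tx":0,"ty":0.002,"tz":-0.001,"ax":-0.008,"ay":0,"az":0},{"jaw":0,"tx":0,"ty":0.002,"tz":-0.001,"ax":-0.008,"ay":0,"az":0},{"jaw":0,"tx":0,"ty":0.002,"tz":-0.001,"ax":-0.008,"ay":0,"az":0},{"jaw":0,"tx":0,"ty":0.002,"tz":-0.001,"ax":-0.008,"ay":0,"az":0},{"jaw":0,"tx":0,"ty":0.002,"tz":-0.001,"ax":-0.008,"ay":0,"az":0}])

```text
time: 6.1
tool_pos: [0.5402, 0.2367, 0.0788]
ee_rot: [3.14, 0.002, 1.839]
wrist_force: [2.7, 1.2, -0.5]
width: 0.0233
```

Gripped, at about 23–24 mm as the nut should be. Now turning counter-clockwise, which is negative az.

>>> step_arm(steps=[{"jaw":0,"tx":0,"ty":0,"tz":0,"ax":0,"ay":0,"az":-0.1},{"jaw":0,"tx":0,"ty":0,"tz":0,"ax":0,"ay":0,"az":-0.21},{"jaw":0,"tx":0,"ty":0,"tz":0,"ax":0,"ay":0,"az":-0.32},{"jaw":0,"tx":0,"ty":0,"tz":0,"ax":0,"ay":0,"az":-0.43},{"jaw":0,"tx":0,"ty":0,"tz":0,"ax":0,"ay":0,"az":-0.54},{"jaw":0,"tx":0,"ty":0,"tz":0,"ax":0,"ay":0,"az":-0.65},{"jaw":0,"tx":0,"ty":0,"tz":0,"ax":0,"ay":0,"az":-0.65},{"jaw":0,"tx":0,"ty":0,"tz":0,"ax":0,"ay":0,"az":-0.65}])

```text
time: 6.9
tool_pos: [0.5409, 0.2372, 0.0788]
ee_rot: [3.14, 0.003, 2.487]
wrist_force: [4.6, 2.7, -2.7]
width: 0.0238
```

>>> step_arm(steps=[{"jaw":0,"tx":0,"ty":0,"tz":0,"ax":0,"ay":0,"az":-0.1},{"jaw":0,"tx":0,"ty":0,"tz":0,"ax":0,"ay":0,"az":-0.21},{"jaw":0,"tx":0,"ty":0,"tz":0,"ax":0,"ay":0,"az":-0.32},{"jaw":0,"tx":0,"ty":0,"tz":0,"ax":0,"ay":0,"az":-0.43},{"jaw":0,"tx":0,"ty":0,"tz":0,"ax":0,"ay":0,"az":-0.54},{"jaw":0,"tx":0,"ty":0,"tz":0,"ax":0,"ay":0,"az":-0.61},{"jaw":0,"tx":0,"ty":0,"tz":0,"ax":0,"ay":0,"az":-0.61},{"jaw":0,"tx":0,"ty":0,"tz":0,"ax":0,"ay":0,"az":-0.61}])

```text
time: 7.7
tool_pos: [0.5413, 0.238, 0.0788]
ee_rot: [3.14, 0.004, 3.095]
wrist_force: [4.5, 3.2, -2.7]
width: 0.0238
```

The yaw turned 1.256 rad while gripped, so the shutter is at about 1.39 rad. Release and lift.

>>> step_arm(steps=[{"jaw":0.6,"tx":0,"ty":0,"tz":0,"ax":0,"ay":0,"az":0},{"jaw":0.6,"tx":0,"ty":0,"tz":0,"ax":0,"ay":0,"az":0},{"jaw":0.6,"tx":0,"ty":0,"tz":0,"ax":0,"ay":0,"az":0},{"jaw":0.6,"tx":0,"ty":0,"tz":-0.02,"ax":0,"ay":0,"az":0},{"jaw":0.6,"tx":0,"ty":0,"tz":-0.06,"ax":0,"ay":0,"az":0},{"jaw":0.6,"tx":0,"ty":0,"tz":-0.1,"ax":0,"ay":0,"az":0.1},{"jaw":0.6,"tx":0,"ty":0,"tz":-0.14,"ax":0,"ay":0,"az":0.22}])

```text
time: 8.4
tool_pos: [0.54, 0.2374, 0.2201]
ee_rot: [3.14, 0.003, 2.869]
wrist_force: [0.4, -0.2, 0.5]
width: 0.0568
```

>>> step_arm(steps=[{"jaw":0.6,"tx":0,"ty":-0.02,"tz":0,"ax":0,"ay":0,"az":0.13},{"jaw":0.6,"tx":0,"ty":-0.04,"tz":0,"ax":0,"ay":0,"az":0.26},{"jaw":0.6,"tx":0,"ty":-0.06,"tz":0,"ax":0,"ay":0,"az":0.39},{"jaw":0.6,"tx":0,"ty":-0.08,"tz":0,"ax":0,"ay":0,"az":0.52},{"jaw":0.6,"tx":0,"ty":-0.1,"tz":0,"ax":0,"ay":0,"az":0.65},{"jaw":0.6,"tx":0,"ty":-0.12,"tz":0,"ax":0,"ay":0,"az":0.78},{"jaw":0.6,"tx":0,"ty":-0.14,"tz":0,"ax":0,"ay":0,"az":0.91},{"jaw":0.6,"tx":0,"ty":-0.14,"tz":0,"ax":0,"ay":0,"az":0.91}])

```text
time: 9.2
tool_pos: [0.5017, 0.1007, 0.2203]
ee_rot: [3.139, 0.001, 1.956]
wrist_force: [0.8, 1.1, 0.6]
width: 0.0561
```

```bash
python3 - <<'E'
from h import *
o=get_obs(); print(o['tool_pos'],o['ee_rot'],o['time'],o['joint_positions'].round(2))
P=[.5415,.2217,0]; a=.1367
hole=np.array([.5415,.2217,.09])+.055*np.array([np.sin(a),-np.cos(a),0]); print('hole est',hole.round(4))
w,dw=snapshot('wrist'); s,ds=snapshot('scene')
Cw=cloud('wrist',dw); hp=proj('wrist',hole); print('px',hp,proj('scene',hole))
x,y,z=Cw[...,0],Cw[...,1],Cw[...,2]
m=(dw>0)&(np.hypot(x-hole[0],y-hole[1])<.02)&(z<.085); print('below-cover pts',m.sum(),Cw[m].mean(0).round(4) if m.any() else '')
# dark/sunken pixels via grey
k=(dw>0)&(abs(z-.09)<.004)&(np.hypot(x-.5415,y-.2217)<.13); print('top',cv2.minAreaRect(Cw[k][:,:2].astype(np.float32)))
for n,C,d in(('scene',cloud('scene',ds),ds),('wrist',Cw,dw)):
    for nm,c,zl in(('slim',(.512,-.137),.174),('stub',(.543,-.2145),.139)):
        q=(d>0)&(np.hypot(C[...,0]-c[0],C[...,1]-c[1])<.03)&(C[...,2]>zl)&(C[...,2]<zl+.012)
        if q.sum()>10:print(n,nm,q.sum(),C[q].mean(0).round(4),cv2.minEnclosingCircle(C[q][:,:2].astype(np.float32)))
save('w2',w,None,1.4)
E
```

```text
[0.50169856 0.10072405 0.22031613] [3.13897718e+00 1.23535665e-03 1.95559367e+00] 9.2 [ 0.09 -0.    1.4  -0.    1.75 -0.3 ]
hole est [0.549  0.1672 0.09  ]
px [312.15817003 147.05224076] [281.12294272 142.1615331 ]
below-cover pts 118 [0.5541 0.1711 0.0658]
top ((0.5447100400924683, 0.22612571716308594), (0.16686372458934784, 0.22054579854011536), 8.226214408874512)
scene slim 128 [ 0.5118 -0.1367  0.1778] ((0.5105414390563965, -0.13642653822898865), 0.014619401656091213)
scene stub 140 [ 0.5438 -0.2155  0.1427] ((0.542313814163208, -0.2147560715675354), 0.014473114162683487)
```

View pics/w2.png

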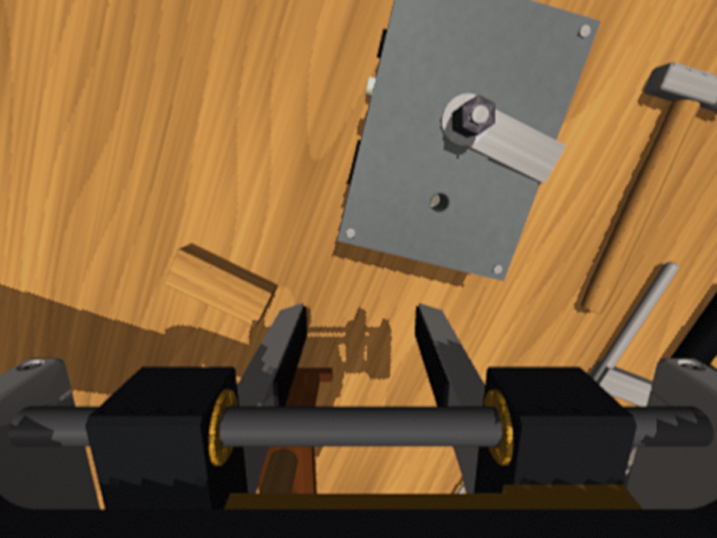

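The wrist view shows the hole open at about (314,144) native, and the flap swung right against its stop. Now moving over the slim punch.

>>> step_arm(steps=[{"jaw":0.65,"tx":-0.04,"ty":-0.014,"tz":0,"ax":0,"ay":0,"az":0},{"jaw":0.65,"tx":-0.085,"ty":-0.03,"tz":0,"ax":0,"ay":0,"az":0},{"jaw":0.65,"tx":-0.13,"ty":-0.047,"tz":0,"ax":0,"ay":0,"az":0},{"jaw":0.65,"tx":-0.175,"ty":-0.063,"tz":0,"ax":0,"ay":0,"az":0},{"jaw":0.65,"tx":-0.21,"ty":-0.075,"tz":0,"ax":0,"ay":0,"az":0},{"jaw":0.65,"tx":-0.2236,"ty":-0.0807,"tz":0,"ax":0,"ay":0,"az":0},{"jaw":0.65,"tx":-0.2236,"ty":-0.0807,"tz":0,"ax":0,"ay":0,"az":0},{"jaw":0.65,"tx":-0.2236,"ty":-0.0807,"tz":0,"ax":0,"ay":0,"az":0}])

```text
time: 10.1
tool_pos: [0.5127, -0.1334, 0.2197]
ee_rot: [3.138, -0.001, 1.962]
wrist_force: [0.2, -0.4, -0.1]
width: 0.0609
```

```bash
python3 - <<'E'
from h import *
o=get_obs(); print(o['tool_pos'],o['ee_rot'],o['time'],o['joint_positions'].round(2))
for n in('side','scene'):
    im,d=snapshot(n); C=cloud(n,d)
    for nm,c,zl,zh in(('slimtop',(.512,-.137),.174,.186),('slimbody',(.512,-.137),.106,.17)):
        q=(d>0)&(np.hypot(C[...,0]-c[0],C[...,1]-c[1])<.03)&(C[...,2]>zl)&(C[...,2]<zh)
        if q.sum()>4:
            P=C[q]; 
            from scipy.optimize import least_squares
            f=least_squares(lambda p:np.hypot(P[:,0]-p[0],P[:,1]-p[1])-.0145,[.512,-.137],loss='soft_l1',f_scale=.002).x
            print(n,nm,q.sum(),P.mean(0).round(4),'cylfit',f.round(4),P[:,2].max())
E
```

```text
[ 0.51274956 -0.13342783  0.21973163] [ 3.13805051e+00 -1.25336032e-03  1.96220879e+00] 10.1 [-0.36  0.04  1.36  0.    1.75 -0.75]
side slimtop 37 [ 0.5107 -0.1317  0.1771] cylfit [ 0.5161 -0.1401] 0.18072280026746224
side slimbody 158 [ 0.51   -0.1225  0.1379] cylfit [ 0.5113 -0.1334] 0.16968105780340614
scene slimtop 127 [ 0.5119 -0.137   0.1778] cylfit [ 0.5042 -0.1332] 0.1814283894540898
scene slimbody 229 [ 0.5202 -0.1409  0.1392] cylfit [ 0.5099 -0.136 ] 0.1699706282953749
```

>>> step_arm(steps=[{"jaw":0.65,"tx":-0.0015,"ty":-0.0025,"tz":0.015,"ax":0,"ay":0,"az":0},{"jaw":0.65,"tx":-0.0015,"ty":-0.0025,"tz":0.04,"ax":0,"ay":0,"az":0},{"jaw":0.65,"tx":-0.0015,"ty":-0.0025,"tz":0.065,"ax":0,"ay":0,"az":0},{"jaw":0.65,"tx":-0.0015,"ty":-0.0025,"tz":0.09,"ax":0,"ay":0,"az":0},{"jaw":0.65,"tx":-0.0015,"ty":-0.0025,"tz":0.107,"ax":0,"ay":0,"az":0},{"jaw":0.65,"tx":-0.0015,"ty":-0.0025,"tz":0.108,"ax":0,"ay":0,"az":0},{"jaw":0.65,"tx":-0.0015,"ty":-0.0025,"tz":0.108,"ax":0,"ay":0,"az":0}])

```text
time: 10.9
tool_pos: [0.5116, -0.1339, 0.1124]
ee_rot: [3.138, -0.001, 1.965]
wrist_force: [0.8, -0.2, 0.4]
width: 0.0614
```

>>> step_arm(steps=[{"jaw":0.45,"tx":-0.001,"ty":-0.001,"tz":0,"ax":0.003,"ay":0,"az":0},{"jaw":0,"tx":-0.001,"ty":-0.001,"tz":0,"ax":0.003,"ay":0,"az":0},{"jaw":0,"tx":-0.001,"ty":-0.001,"tz":0,"ax":0.003,"ay":0,"az":0},{"jaw":0,"tx":-0.001,"ty":-0.001,"tz":0,"ax":0.003,"ay":0,"az":0},{"jaw":0,"tx":-0.001,"ty":-0.001,"tz":0,"ax":0.003,"ay":0,"az":0},{"jaw":0,"tx":-0.001,"ty":-0.001,"tz":0,"ax":0.003,"ay":0,"az":0},{"jaw":0,"tx":-0.001,"ty":-0.001,"tz":0,"ax":0.003,"ay":0,"az":0}])

```text
time: 11.6
tool_pos: [0.5111, -0.1355, 0.1128]
ee_rot: [3.14, -0.0, 1.965]
wrist_force: [-0.8, 0.4, 3.4]
width: 0.0295
```

>>> step_arm(steps=[{"jaw":0,"tx":0,"ty":0,"tz":-0.015,"ax":0,"ay":0,"az":0},{"jaw":0,"tx":0,"ty":0,"tz":-0.035,"ax":0,"ay":0,"az":0},{"jaw":0,"tx":0,"ty":0,"tz":-0.055,"ax":0,"ay":0,"az":0},{"jaw":0,"tx":0,"ty":0,"tz":-0.08,"ax":0,"ay":0,"az":0},{"jaw":0,"tx":0,"ty":0,"tz":-0.105,"ax":0,"ay":0,"az":0},{"jaw":0,"tx":0,"ty":0,"tz":-0.125,"ax":0,"ay":0,"az":0},{"jaw":0,"tx":0,"ty":0,"tz":-0.125,"ax":0,"ay":0,"az":0},{"jaw":0,"tx":0,"ty":0,"tz":-0.125,"ax":0,"ay":0,"az":0}])

```text
time: 12.4
tool_pos: [0.5108, -0.1354, 0.2368]
ee_rot: [3.141, -0.001, 1.965]
wrist_force: [0.3, -0.0, -1.9]
width: 0.0294
```

```bash
cat > tip.py <<'E'
from h import *
import sys
o=get_obs(); t=np.array(o['tool_pos']); print(t.round(4),np.round(o['ee_rot'],4),o['time'],np.round(o['wrist_force'],1),o['width'])
out=[]
for n in('scene','side'):
    im,d=snapshot(n); C=cloud(n,d); x,y,z=C[...,0],C[...,1],C[...,2]
    u,v=proj(n,t+[0,0,-.06]); u,v=int(u),int(v); l,tt=max(u-60,0),max(v-60,0)
    out.append(cv2.resize(im[tt:tt+120,l:l+120],(400,400)))
    m=(d>0)&(np.hypot(x-t[0],y-t[1])<.03)&(z<t[2]+.018)&(z>t[2]-.13)
    for a in np.arange(t[2]-.125,t[2]+.02,.012):
        k=m&(z>=a)&(z<a+.012); P=C[k]
        if len(P)>2: print(n,round(a,3),len(P),(np.median(P[:,:2],0)-t[:2]).round(4),np.ptp(P[:,:2],axis=0).round(3))
    print(n,'lowest',np.sort(z[m])[:5].round(4))
save(sys.argv[1],np.hstack(out))
E
python3 tip.py t1
python3 - <<'E'
import sys; sys.path.insert(0,'.')
E
```

```text
[ 0.5108 -0.1354  0.2368] [ 3.1411e+00 -9.0000e-04  1.9651e+00] 12.4 [ 0.3 -0.  -1.9] 0.029444733138252875
scene 0.136 3 [ 0.0021 -0.0027] [0.003 0.003]
scene 0.148 13 [ 0.0017 -0.002 ] [0.005 0.007]
scene 0.16 12 [ 0.0018 -0.0026] [0.006 0.007]
scene 0.172 13 [ 0.0018 -0.0019] [0.004 0.007]
scene 0.184 14 [ 0.0022 -0.0015] [0.005 0.007]
scene 0.196 8 [ 0.0025 -0.0025] [0.004 0.006]
scene 0.208 13 [ 0.0078 -0.0032] [0.008 0.014]
scene 0.22 39 [ 0.0117 -0.006 ] [0.017 0.026]
scene 0.232 60 [ 0.0117 -0.0074] [0.019 0.026]
scene 0.244 46 [ 0.0108 -0.0094] [0.018 0.02 ]
scene lowest [0.1446 0.1452 0.1467 0.1479 0.1484]
side 0.136 6 [-0.0014  0.0046] [0.006 0.005]
side 0.148 8 [-0.001   0.0059] [0.006 0.007]
side 0.16 11 [-0.0006  0.0039] [0.007 0.008]
side 0.172 11 [0.0001 0.0055] [0.006 0.008]
side 0.184 5 [0.0003 0.0051] [0.003 0.008]
side 0.196 6 [0.001  0.0043] [0.009 0.006]
side 0.208 13 [-0.0021  0.0099] [0.017 0.015]
side 0.22 27 [0.0008 0.0141] [0.027 0.014]
side 0.232 39 [-0.001   0.0134] [0.029 0.018]
side 0.244 29 [-0.004   0.0138] [0.029 0.019]
side lowest [0.1403 0.1406 0.1439 0.1464 0.1466]
```

View pics/t1.png

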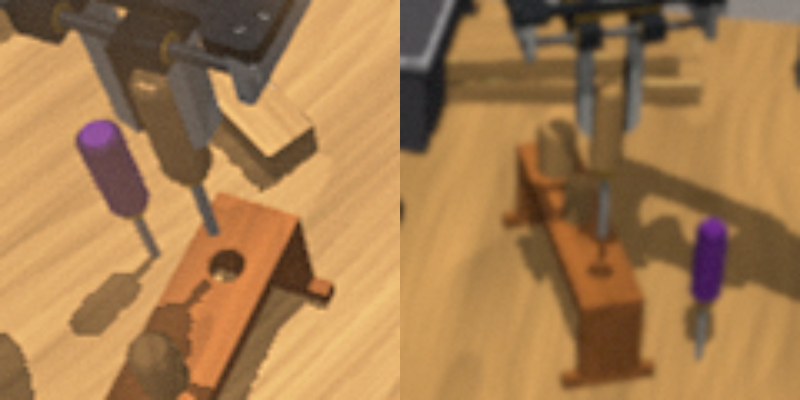

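The punch is gripped and hangs upright, with its tip on the tool axis within ~1 mm and ~94 mm below the reported TCP. The other two punches have not moved. Carrying it to the hole.

>>> step_arm(steps=[{"jaw":0,"tx":0.02,"ty":0.012,"tz":0,"ax":0,"ay":0,"az":0},{"jaw":0,"tx":0.055,"ty":0.032,"tz":0,"ax":0,"ay":0,"az":0},{"jaw":0,"tx":0.09,"ty":0.052,"tz":0,"ax":0,"ay":0,"az":0},{"jaw":0,"tx":0.125,"ty":0.072,"tz":0,"ax":0,"ay":0,"az":0},{"jaw":0,"tx":0.16,"ty":0.092,"tz":0,"ax":0,"ay":0,"az":0},{"jaw":0,"tx":0.195,"ty":0.112,"tz":0,"ax":0,"ay":0,"az":0},{"jaw":0,"tx":0.23,"ty":0.132,"tz":0,"ax":0,"ay":0,"az":0},{"jaw":0,"tx":0.255,"ty":0.147,"tz":0,"ax":0,"ay":0,"az":0}])

```text
time: 13.3
tool_pos: [0.547, 0.1591, 0.2338]
ee_rot: [-3.137, -0.004, 1.967]
wrist_force: [0.2, -0.0, -2.4]
width: 0.0294
```

>>> step_arm(steps=[{"jaw":0,"tx":0.0078,"ty":0.0065,"tz":0,"ax":-0.004,"ay":0,"az":0},{"jaw":0,"tx":0.0078,"ty":0.0065,"tz":0.015,"ax":-0.004,"ay":0,"az":0},{"jaw":0,"tx":0.0078,"ty":0.0065,"tz":0.032,"ax":-0.004,"ay":0,"az":0},{"jaw":0,"tx":0.0078,"ty":0.0065,"tz":0.032,"ax":-0.004,"ay":0,"az":0},{"jaw":0,"tx":0.0078,"ty":0.0065,"tz":0.032,"ax":-0.004,"ay":0,"az":0}])

```text
time: 13.8
tool_pos: [0.5492, 0.1672, 0.2004]
ee_rot: [-3.138, -0.004, 1.965]
wrist_force: [-0.3, -0.7, -1.6]
width: 0.0302
```

```bash
python3 - <<'E'
from h import *
o=get_obs(); t=np.array(o['tool_pos']); print(t.round(4),np.round(o['ee_rot'],4),o['time'],np.round(o['wrist_force'],1))
out=[]
for n in('scene','side'):
    im,d=snapshot(n); C=cloud(n,d); x,y,z=C[...,0],C[...,1],C[...,2]
    m=(d>0)&(np.hypot(x-t[0],y-t[1])<.025)&(z>.094)&(z<.165); P=C[m]
    print(n,'shaft',len(P),(np.median(P[:,:2],0)-t[:2]).round(4),np.sort(z[m])[:4].round(3))
    u,v=proj(n,[t[0],t[1],.1]).round().astype(int); print(n,u,v)
    out.append(cv2.resize(im[v-30:v+30,u-30:u+30],(400,400),interpolation=cv2.INTER_CUBIC))
    h=(d>0)&(np.hypot(x-t[0],y-t[1])<.02)&(z<.086); print('sunken',h.sum(), C[h].mean(0).round(4) if h.any() else '')
    k=(d>0)&(abs(z-.09)<.0035)&(np.hypot(x-.542,y-.222)<.15); print('top',cv2.minAreaRect(C[k][:,:2].astype(np.float32)))
save('hov',np.hstack(out))
E
```

```text
[0.5492 0.1672 0.2004] [-3.1379 -0.0042  1.965 ] 13.8 [-0.3 -0.7 -1.6]
scene shaft 57 [ 0.0003 -0.0033] [0.104 0.109 0.11  0.11 ]
scene 281 140
sunken 24 [0.5464 0.174  0.0786]
top ((0.5446187257766724, 0.2222353219985962), (0.1667451113462448, 0.22360371053218842), 7.473121643066406)
side shaft 44 [0.0003 0.0056] [0.11  0.111 0.112 0.113]
side 271 241
sunken 23 [0.5498 0.1645 0.0811]
top ((0.5461620092391968, 0.22598522901535034), (0.16760507225990295, 0.22337131202220917), 7.983191967010498)
```

View pics/hov.png

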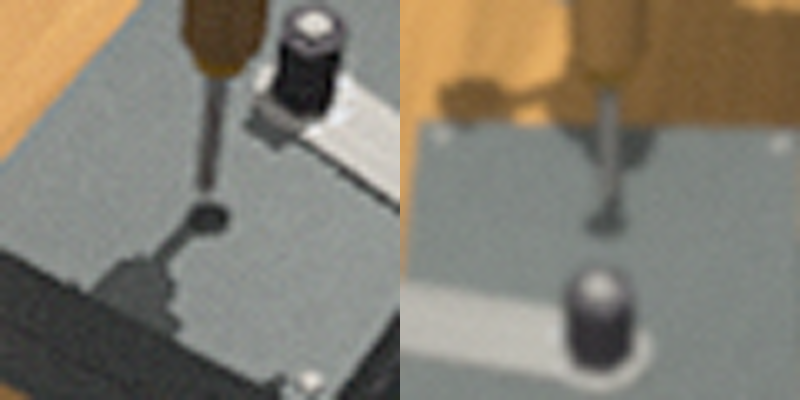

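The crop shows the tip just above the open hole in both views: scene tip at (206,187) and hole at (209,216), side hole at (206,222). Next I'll turn these into an offset.

```bash
python3 - <<'E'
from h import *
def px(n,u0,v0,a,b): return (u0-30+(a+.5)*.15-.5, v0-30+(b+.5)*.15-.5)
H=[('scene',281,140,209,216),('side',271,241,206,222)]
for n,u,v,a,b in H: print(n,'hole',ray_z(n,*px(n,u,v,a,b),.09).round(4))
for zt in(.104,.106,.108): print('tip',zt,ray_z('scene',*px('scene',281,140,206,191),zt).round(4), ray_z('side',*px('side',271,241,208,200),zt).round(4))
E
```

```text
scene hole [0.5501 0.169  0.09  ]
side hole [0.5489 0.1689 0.09  ]
tip 0.104 [0.5484 0.1679 0.104 ] [0.548  0.1698 0.104 ]
tip 0.106 [0.5494 0.1665 0.106 ] [0.5477 0.1716 0.106 ]
tip 0.108 [0.5503 0.1651 0.108 ] [0.5474 0.1734 0.108 ]
```

>>> step_arm(steps=[{"jaw":0,"tx":0.0015,"ty":0.0012,"tz":0,"ax":-0.003,"ay":0,"az":0},{"jaw":0,"tx":0.0015,"ty":0.0012,"tz":0.005,"ax":-0.003,"ay":0,"az":0},{"jaw":0,"tx":0.0015,"ty":0.0012,"tz":0.012,"ax":-0.003,"ay":0,"az":0},{"jaw":0,"tx":0.0015,"ty":0.0012,"tz":0.02,"ax":-0.003,"ay":0,"az":0},{"jaw":0,"tx":0.0015,"ty":0.0012,"tz":0.028,"ax":-0.003,"ay":0,"az":0},{"jaw":0,"tx":0.0015,"ty":0.0012,"tz":0.034,"ax":-0.003,"ay":0,"az":0},{"jaw":0,"tx":0.0015,"ty":0.0012,"tz":0.034,"ax":-0.003,"ay":0,"az":0}])

```text
time: 14.6
tool_pos: [0.5497, 0.1697, 0.1664]
ee_rot: [-3.142, -0.004, 1.965]
wrist_force: [0.3, -0.5, -2.1]
width: 0.0293
```

No side contact. Pressing in small increments.

>>> step_arm(steps=[{"jaw":0,"tx":0,"ty":0,"tz":0.006,"ax":0,"ay":0,"az":0},{"jaw":0,"tx":0,"ty":0,"tz":0.012,"ax":0,"ay":0,"az":0},{"jaw":0,"tx":0,"ty":0,"tz":0.015,"ax":0,"ay":0,"az":0},{"jaw":0,"tx":0,"ty":0,"tz":0.015,"ax":0,"ay":0,"az":0}])

```text
time: 15.0
tool_pos: [0.5499, 0.1698, 0.1519]
ee_rot: [3.141, -0.004, 1.965]
wrist_force: [-0.3, 0.0, 2.2]
width: 0.0293
```

>>> step_arm(steps=[{"jaw":0,"tx":0,"ty":0,"tz":0.003,"ax":0,"ay":0,"az":0},{"jaw":0,"tx":0,"ty":0,"tz":0.003,"ax":0,"ay":0,"az":0},{"jaw":0,"tx":0,"ty":0,"tz":0.003,"ax":0,"ay":0,"az":0}])

```text
time: 15.3
tool_pos: [0.55, 0.1698, 0.1495]
ee_rot: [3.14, -0.004, 1.965]
wrist_force: [-0.9, 0.0, 3.3]
width: 0.0295
```

The net push is about 5.3 N, so the button is down about 5.6 mm. A little more.

>>> step_arm(steps=[{"jaw":0,"tx":0,"ty":-0.0004,"tz":0.002,"ax":0,"ay":0,"az":0},{"jaw":0,"tx":0,"ty":-0.0004,"tz":0.002,"ax":0,"ay":0,"az":0},{"jaw":0,"tx":0,"ty":-0.0004,"tz":0.002,"ax":0,"ay":0,"az":0},{"jaw":0,"tx":0,"ty":-0.0004,"tz":0.002,"ax":0,"ay":0,"az":0},{"jaw":0,"tx":0,"ty":-0.0004,"tz":0.002,"ax":0,"ay":0,"az":0},{"jaw":0,"tx":0,"ty":-0.0004,"tz":0.002,"ax":0,"ay":0,"az":0}])

```text
time: 15.9
tool_pos: [0.5498, 0.1697, 0.1477]
ee_rot: [3.14, -0.004, 1.965]
wrist_force: [-0.5, -0.1, 4.2]
width: 0.0292
```

```bash
python3 - <<'E'
from h import *
for i in range(2):
    im,d=snapshot('scene'); o=get_obs(); t=o['tool_pos']; print(t.round(4),o['wrist_force'].round(2),o['width'],o['time'])
C=cloud('scene',d); x,y,z=C[...,0],C[...,1],C[...,2]
for nm,c,zl in(('stub',(.543,-.2145),.139),('thick',(.5755,-.293),.145)):
    q=(d>0)&(np.hypot(x-c[0],y-c[1])<.03)&(z>zl)&(z<zl+.015); print(nm,q.sum(),C[q].mean(0).round(4))
save('end',im,(150,60,390,240),3)
E
```

```text
[0.5498 0.1697 0.1477] [-0.21 -0.79  4.85] 0.02951468929682501 15.95
[0.5498 0.1697 0.1477] [-0.29 -0.33  4.01] 0.029646979706039814 16.0
stub 144 [ 0.5443 -0.2152  0.143 ]
thick 299 [ 0.5756 -0.2931  0.1484]
```

View pics/end.png

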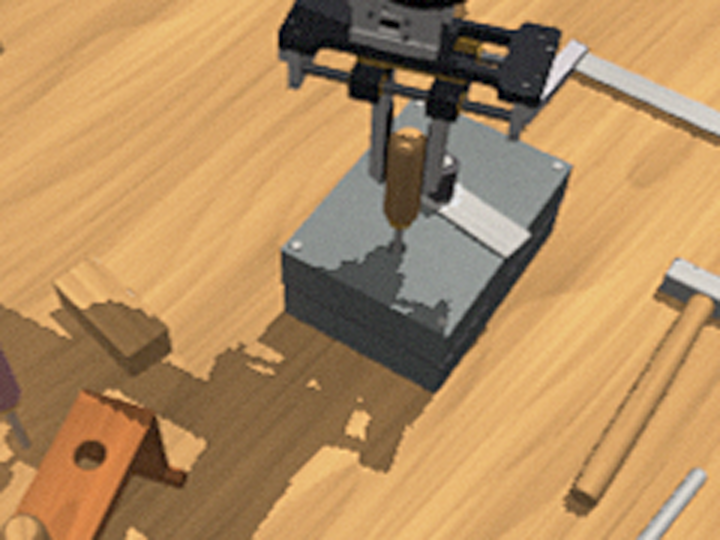

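The picture shows the punch upright in the hole (about (398,240) in the crop), the shutter swung clear, and the offcut and hammer in place. The net push is about 6.2 N, so the button is down about 7 mm. The stub and thick punches have not moved. Handing in.

```bash
python3 -c "
from bench import *
print(close_job())"
```

```text
the job is handed in; nothing more can be done
None
```

I turned the shutter to about 1.39 rad, next to its stop, and took the slim punch (brown, not the purple one) from the rack. I then pressed the reset button through the hole and handed the job in at 16 s, still gripping and pressing. `close_job()` gives no verdict, so the result rests on my own checks.

**Last checks:**
- **Press:** the push was about 6.2 N, measured against the wrist reading before contact, so the button is down about 7 of its 8 mm.
- **Grip and position:** the finger opening was 29.5 mm on the handle. The tool axis was within 1–2 mm of the hole's axis and upright.
- **Other objects:** the stub and thick punches measured unmoved. The offcut and hammer looked in place in the last picture. I did not re-check the glue bottle or screwdriver at the end.

**What disagreed or failed:**
- **Fingertips:** they measured about 21 mm above the reported TCP, not 8 mm below as stated. My first grip closed above the nut without effect, and I used the measured offset from then on.
- **Refused move:** the first move call was rejected, and it went through once each row had all its keys.
- **Box position:** camera views disagreed by about 3–4 mm, so I set the hole's position from the tip and hole seen in two views.

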